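Put the ink stone away behind the hutch's blocked sliding door

TASK

Put the ink stone away in its wooden hutch. A steel paperweight lies in the side track and blocks the hutch's sliding door, so first lay it flat on the yellow practice pad, wholly on the pad and off its twin; then slide the door fully open, slide the ink stone along the table (do not lift or tip it) all the way into the bay, and slide the door fully shut. Leave all the other things where they stand.

Things in the scene. Friction and masses are not known exactly. Their poses are not given: they have to be found in the camera images.
- hutch: Low fixed bottomless wooden hutch, 45 mm high. Origin: on the table in the door's plane, middle of the bay's mouth; +x runs into the bay, +y along the side track. Bay 130 mm wide (y -65 to 65), 12 mm walls from x = 10 mm, back wall at x = 145 mm; slatted roof (37 to 45 mm high) begins at x = 51 mm. No sill: the bare table is its floor. A jamb 14 x 10 mm, 40 mm high, at y = -76 mm
- bay (a point): Point on the table in the bay, 75 mm behind the hutch's origin along its x, x and y as the hutch's; the ink stone is fully in when its centre is about here (20 mm to spare ahead, 15 mm to either side, and the door clears it if it is at most 15 mm short)
- track (a point): Middle of the side track's floor (the table), 159 mm from the hutch's origin along its y. The track is a trough 34 mm wide in x, hutch y 83 to 235 mm, between two dark lips 8 mm thick and 7 mm high, closed at y = 235 mm by a dark end post 50 mm wide in x, 14 mm thick, 32 mm high. The table beyond both lips is free
- door (a joint): Position of the dark red sliding door along the hutch's +y, in m: 0 = shut, 0.150 = fully open. The door is 140 mm wide, 12 mm thick, its top edge 43 mm above the table; shut it spans hutch y -70 to 70 mm, fully open 80 to 220 mm, over the side track. It stays where it is left; moving it takes about 2 N. Starts shut or up to 15 mm ajar
- door_knob (a point): Top centre of the door's brass knob, 80 mm above the table: an upright pin 20 mm in diameter on the middle of the door's top edge, 37 mm tall; push it sideways (along hutch y) to slide the door
- ink_stone: Round black ink stone, 100 mm in diameter, 28 mm high, about 0.5 kg, standing on the table to the left or the right. Origin: centre of its underside, z up
- paperweight: Bright steel bar with two dark bands, 130 mm long (its y), 24 mm wide (its x), 22 mm high, about 0.45 kg, the one that lies in the side track in line with the door at the start. Origin: centre of its underside
- weight_end_a (a point): Middle of the lower edge of this paperweight's +y end, 65 mm from its origin
- weight_end_b (a point): Middle of the lower edge of this paperweight's -y end, 65 mm from its origin
- twin_weight: Identical steel bar, already lying on the practice pad along the pad's +x edge, about 65 mm from the pad's centre; must stay there. Origin: centre of its underside, long axis y
- pad: Yellow practice pad with a brown grid, fixed, 180 x 180 mm and 6 mm thick, left or right on the table, on the opposite side to the ink stone. Origin: centre of its underside on the table; the half on its -x side is free for the paperweight
- ink_bottle: Black ink bottle, 52 mm in diameter, 105 mm high, beside the hutch; must stay. Origin: centre of its underside
- water_bowl: White bowl, 90 mm across, 40 mm high, behind the track; must stay. Origin: centre of its underside
- brush_rest: Blue ceramic brush rest, 30 x 90 mm, 20 mm high, to the right of the hutch; must stay. Origin: centre of its underside
- brush_pot: Blue pot with three brushes, 72 mm in diameter, about 210 mm high with the brushes, to the left; must stay. Origin: centre of its underside
- teacup: White cup, 72 mm across, 70 mm high, on the far right; must stay. Origin: centre of its underside
- seal_box: Red box, 70 x 110 mm, 45 mm high, on the far left; must stay. Origin: centre of its underside
Mind the look-alikes: they are no part of the job. What is shaped like the paperweight but purple or red is not meant.

How it is judged:
By the outcome, as a careful person would: the job done as asked, in the order asked, and still so for the second after the job is handed in, with the robot touching nothing.
It also fails if it takes over 72 s, if anything falls off the work surface, if the arm or the gripper's body presses on something with over 40 N, if the wrist force passes 120 N, or if a joint passes its speed limit or range.

ROBOT

A 7-joint arm with a two-finger parallel gripper is mounted at the origin on the work surface. World frame = base frame: x ahead of the robot, y to its left, z up, the work surface at z = 0. Lengths are in m, angles in rad, forces in N, time in s.
With the tool pointing down it reaches from about 0.425 to 0.95 m from the base axis. Payload 4.7 kg.
Tool frame: the origin (TCP) lies on the centre line of the jaws, within the pads' length; the fingertips stand robot.nose_length ahead of it and the grasp point (between the pads) lies 8 mm behind it (robot.nose_length is the distance from the TCP to the fingertips, in m); z points along the fingers, x is the direction in which the jaws open and shut, and the axes are right-handed (so a half turn about z gives the same grasp; the last joint's range is limited). The gripper opens to 85 mm and grips with 20 to 120 N. Pads are 22 mm wide; open, the fingers measure 114 mm over their backs; the gripper's body (76 mm by 85 mm) begins 54 mm behind the grasp point. The pads swing forward as they close: fully open they stand 13 mm farther back than shut.
Start: joints at [-1.17, 0.469, -0.049, 1.532, 0.024, 1.141, -0.082], TCP at [0.281, 0.614, 0.218] pointing down, gripper open.
Joint ranges: [-2.59, 2.59], [-0.33, 1.99], [-1.39, 1.29], [0.1, 2.45], [-1.04, 4.18], [0.21, 1.99], [-2.66, 2.66]. Speed limits (rad/s): [2.57, 2.57, 3.14, 3.14, 3.14, 3.14, 3.14].

INTERFACE

Orientations are given as [roll, pitch, yaw] about the fixed x, y, z axes, in that order (R = Rz(yaw) Ry(pitch) Rx(roll)).
In Python, from plant import robot gives the robot as it stands. Calls block until the motion is done:
- robot.goto(position, orientation): joint-space move of the TCP to a pose.
- robot.move_straight(position, vel=0.15, attitude=None, contact_N=None): straight line of the TCP; attitude=None keeps the orientation; vel is the mean speed in m/s. With contact_N (N) it stops when the force on the tool has changed by that much, and returns True; else False.
- robot.move_joints(angles): joint-space move.
- robot.grip(opening, strength=None): opening from 0.0 (shut) to 1.0 (fully open); strength is the grip in N (None keeps the last); returns when the fingers have stopped.
- robot.sleep(seconds).
- robot.inverse_kinematics(position, orientation): joint angles nearest the present ones, or None.
- robot.sense(): the state.
- robot.grab_frame(name): name is "scene" or "side" or "wrist"; returns a dict with "image" (420x560x3 uint8, red, green, blue), "range_z" (420x560 float32, m along the optical axis (not along the pixel's ray), 0 where there is no reading), "fx", "fy", "cx", "cy" (pixels), "R" (3x3) and "t" (3): a world point X has camera coordinates R X + t. Camera axes: x right, y down, z forward; pixel columns grow to the right and rows downward; lengths in m; the calibration is good to about 2 mm. A picture is of the moment at which its call begins.
A pose or a line that the arm cannot do raises robot.IKError and nothing moves.
- robot.close_job(): hands the job in, once; it reports no verdict.
The state is a dict: "t": time; "joint_pos": joint angles; "joint_velocities": joint speeds; "effort": joint torques, N m; "tcp_pos": TCP position; "tcp_rot": TCP orientation; "wrist_force": force on the tool from outside, world axes, zero at the start; "torque": the same for the moment, N m; "opening": opening from 0.0 (shut) to 1.0 (fully open).
Only numpy, scipy, OpenCV 4.12 (cv2) and the standard library are available. Lean on these libraries where they do the work, as an engineer would, in place of code of your own. Each camera call takes 0.05 s, during which the arm holds its last target.

## Working session

There is one attempt and no reset: what is moved stays moved. The work goes in short steps, each a Python script; the robot and the scene stay as the last script left them, time stands still between calls to the robot, and variables do not carry over. Pictures are saved under pics/ and viewed, and the job is handed in when it is done.

```bash
ls; mkdir -p pics; cat > h.py <<'E'
import numpy as np, cv2, pickle
from plant import robot
def snap(n,f):
    d=robot.grab_frame(n); cv2.imwrite(f'pics/{f}.png',d['image'][:,:,::-1]); pickle.dump(d,open(f'pics/{f}.pkl','wb')); return d
def ray(d,u,v,z):
    c=-d['R'].T@d['t']; r=d['R'].T@np.array([(u-d['cx'])/d['fx'],(v-d['cy'])/d['fy'],1.0]); return c+r*(z-c[2])/r[2]
def cloud(d):
    v,u=np.mgrid[:420,:560]; z=d['range_z']; P=np.stack([(u-d['cx'])/d['fx']*z,(v-d['cy'])/d['fy']*z,z],-1)
    W=(P-d['t'])@d['R']; W[z==0]=np.nan; return W
E
python3 - <<'E'
from h import *
for n in('scene','side','wrist'):
    d=snap(n,n+'0'); print(n,-d['R'].T@d['t'],d['R'][2],d['fx'])
s=robot.sense();print(s,robot.nose_length)
E
```

```text
pics
scene [1.01229103 0.72911094 1.16706545] [-0.36052176 -0.52157109 -0.77329662] 435.77927270324955
side [ 0.03102909 -0.79414934  0.63097266] [ 0.43196233  0.73420691 -0.52378311] 405.3571994423919
wrist [0.21382472 0.64456632 0.37367645] [ 0.26369175 -0.12124614 -0.95695665] 366.48487515445595
{'t': 0.15, 'joint_pos': array([-1.16994217,  0.4692787 , -0.04861986,  1.53327919,  0.02402729,
        1.14080603, -0.08229644]), 'joint_velocities': array([ 6.72243325e-05, -2.28501597e-03,  1.91293330e-03,  3.82136879e-04,
       -8.19217846e-04,  1.76818028e-03, -1.46174624e-03]), 'effort': array([ 1.09424789e-01, -5.12976050e+01,  3.85045842e-02, -2.37384671e+01,
        3.74509196e-02,  1.05305293e-01, -1.07625881e-02]), 'tcp_pos': array([0.28104027, 0.61334207, 0.21744673]), 'tcp_rot': array([-3.14153719e+00,  1.19193808e-03,  1.14106016e+00]), 'wrist_force': array([ 0.46165096, -0.29528035, -0.05604982]), 'torque': array([-0.07890709,  0.03374863,  0.05217403]), 'opening': 0.9989021353889841} 0.011
```

View pics/scene0.png

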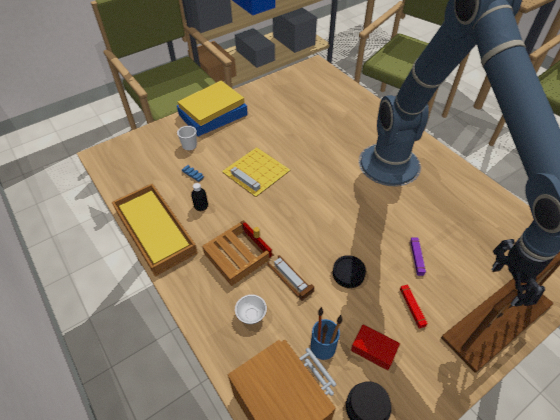

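View pics/side0.png

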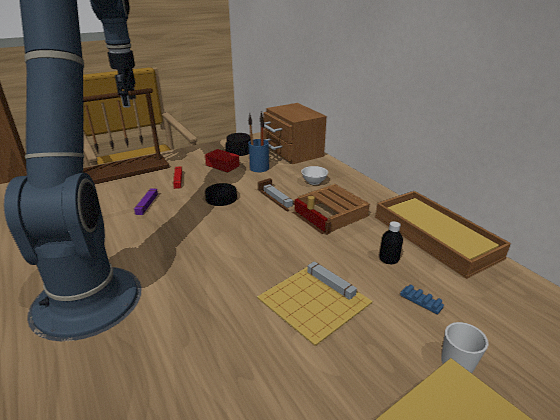

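View pics/wrist0.png

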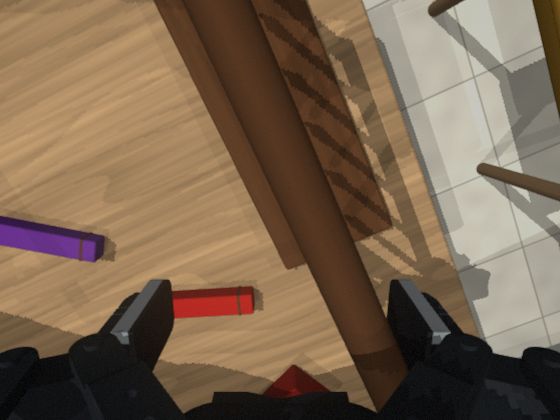

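Scene view: hutch at (238,250), door (257,238), track with steel weight (292,275), pad (256,171) with twin, and a black stone at (349,271). A second dark disc is at (369,403), and the arm stands beside a hanging rack. Next I'll measure these.

```bash
python3 - <<'E'
from h import *
d=pickle.load(open('pics/scene0.pkl','rb')); im=d['image']
cv2.imwrite('pics/zoom0.png',cv2.resize(im[130:350,130:430][:,:,::-1],None,fx=2.6,fy=2.6,interpolation=cv2.INTER_CUBIC))
W=cloud(d)
for (n,u,v) in [('pad',270,160),('table',300,200),('stone',349,268),('disc2',369,398),('weight',290,271),('knob',256,232),('roof',228,248),('bowl',250,310),('lamp rack',500,320),('redbox',375,345)]:
    print(n,W[v,u].round(4))
hsv=cv2.cvtColor(im,cv2.COLOR_RGB2HSV)
def comp(m,n,amin=60):
    k,l,s,c=cv2.connectedComponentsWithStats(m.astype(np.uint8))
    for i in range(1,k):
        if s[i,4]>amin:
            P=W[l==i]; print(n,'px',c[i].round(1),s[i,4],'med',np.nanmedian(P,0).round(3),'lo',np.nanpercentile(P,2,0).round(3),'hi',np.nanpercentile(P,98,0).round(3))
h,s_,v=[hsv[...,i] for i in range(3)]
comp((v<45),'black'); comp((h>18)&(h<32)&(s_>150)&(v>110),'yellow',150); comp(((h<6)|(h>174))&(s_>170)&(v>60),'red')
comp((s_<60)&(v>120)&(np.abs(W[...,2]-.02)<.03)&(W[...,0]>.3),'grey')
E
```

```text
pad [ 0.3626 -0.2678  0.0115]
table [ 0.3825 -0.0513 -0.0014]
stone [0.4386 0.2714 0.0251]
disc2 [0.6567 0.5914 0.0562]
weight [0.5907 0.1747 0.0223]
knob [0.6139 0.0256 0.0752]
roof [0.7078 0.0078 0.0456]
bowl [0.7565 0.2062 0.0068]
lamp rack [0.2004 0.6431 0.0175]
redbox [0.5491 0.4998 0.0459]
black px [330.8  29.3] 117 med [-1.037 -1.547 -0.462] lo [-1.057 -1.57  -0.697] hi [-1.02  -1.524 -0.261]
black px [464.2   8.8] 361 med [0.178 0.213 0.724] lo [0.155 0.173 0.699] hi [0.184 0.233 0.748]
black px [537.6  23.8] 358 med [-2.276 -0.695 -0.432] lo [-2.307 -0.731 -0.626] hi [-2.249 -0.665 -0.279]
black px [457.6  44. ] 658 med [0.143 0.208 0.635] lo [0.114 0.127 0.516] hi [0.202 0.291 0.704]
black px [194.2  50. ] 67 med [ 0.056 -1.536 -0.253] lo [ 0.041 -1.551 -0.34 ] hi [ 0.068 -1.523 -0.158]
black px [506.4 118. ] 388 med [0.25  0.419 0.613] lo [0.214 0.321 0.559] hi [0.289 0.526 0.67 ]
black px [408.6  92.5] 291 med [0.092 0.068 0.396] lo [0.07  0.023 0.32 ] hi [0.113 0.111 0.462]
black px [384.5 115.3] 235 med [ 0.066 -0.02   0.247] lo [ 0.034 -0.068  0.191] hi [0.078 0.012 0.
[... 1218 characters left out ...]
12.7  3.2] 218 med [ 0.842 -2.159  0.007] lo [ 0.727 -2.177 -0.01 ] hi [ 0.903 -2.142  0.038]
grey px [187.  133.8] 67 med [ 0.56  -0.555  0.04 ] lo [ 0.539 -0.564  0.023] hi [ 0.585 -0.537  0.05 ]
grey px [188.4 144.8] 91 med [ 0.582 -0.503  0.029] lo [ 0.563 -0.522  0.003] hi [ 0.596 -0.493  0.049]
grey px [245.  176.8] 171 med [ 0.494 -0.233  0.029] lo [ 0.475 -0.297  0.023] hi [ 0.513 -0.175  0.034]
grey px [290.3 273.4] 305 med [0.595 0.182 0.022] lo [0.581 0.117 0.01 ] hi [0.608 0.242 0.027]
grey px [250.4 308.5] 749 med [0.755 0.207 0.019] lo [ 0.719  0.164 -0.001] hi [0.798 0.258 0.042]
grey px [ 10.3 384.9] 622 med [1.376 0.036 0.019] lo [ 1.375 -0.109 -0.009] hi [1.377 0.131 0.048]
```

```bash
python3 - <<'E'
import cv2
im=cv2.imread('pics/side0.png'); cv2.imwrite('pics/zoomside0.png',cv2.resize(im[140:340,190:450],None,fx=3,fy=3,interpolation=cv2.INTER_CUBIC))
E
```

```text
(no output)
```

View pics/zoom0.png

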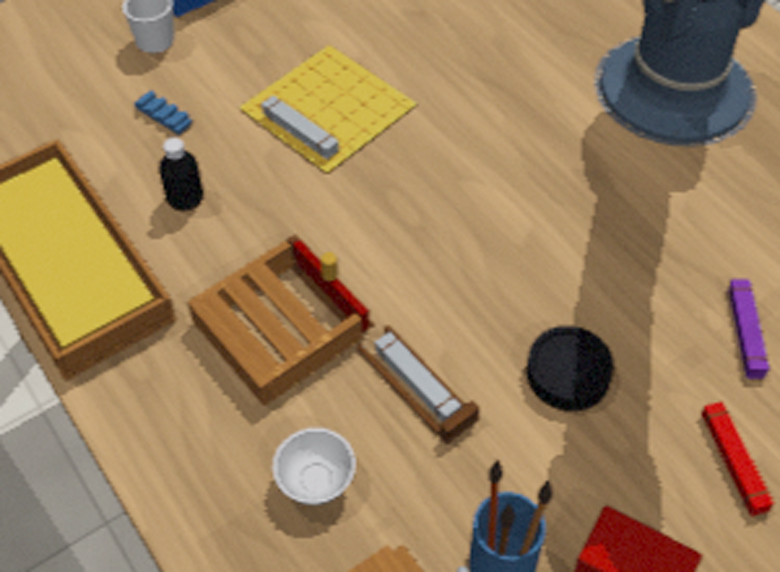

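View pics/zoomside0.png

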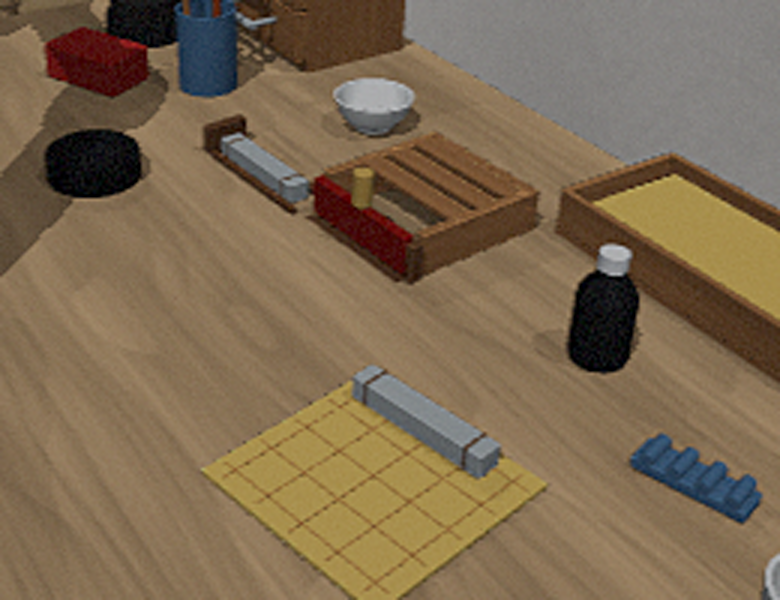

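```bash
cat > m.py <<'E'
from h import *
def masks(d):
    W=cloud(d); hsv=cv2.cvtColor(d['image'],cv2.COLOR_RGB2HSV); return W,hsv[...,0],hsv[...,1],hsv[...,2]
def rect(P):
    c,s,a=cv2.minAreaRect((P[:,:2]*1000).astype(np.float32)); return np.array(c).round(1),np.array(s).round(1),round(a,1)
def raytop(d,m,z):
    m=m.astype(np.uint8); k,l,s,c=cv2.connectedComponentsWithStats(m); i=1+np.argmax(s[1:,4]); v,u=np.nonzero(l==i)
    return np.array([ray(d,a,b,z) for a,b in zip(u,v)])
def box(W,x0,x1,y0,y1,z0=-9,z1=9): return (W[...,0]>x0)&(W[...,0]<x1)&(W[...,1]>y0)&(W[...,1]<y1)&(W[...,2]>z0)&(W[...,2]<z1)
E
python3 - <<'E'
from m import *
for n in('scene0','side0'):
    d=pickle.load(open(f'pics/{n}.pkl','rb')); W,h,s,v=masks(d); print(n)
    b=box(W,.38,.52,.2,.36,.015,.05)&(v<60); P=raytop(d,b,.028); print('stone',rect(P), cv2.minEnclosingCircle((P[:,:2]*1000).astype(np.float32)))
    Q=W[b]; print('  cloud',cv2.minEnclosingCircle((Q[:,:2]*1000).astype(np.float32)))
    b=box(W,.54,.65,.08,.28,.013,.035)&(s<70)&(v>90); P=raytop(d,b,.022); print('weight',rect(P), rect(W[b]))
    b=box(W,.44,.54,-.34,-.12,.018,.045)&(s<70)&(v>90); P=raytop(d,b,.028); print('twin',rect(P), rect(W[b]))
    b=box(W,.30,.56,-.38,-.12,-.02,.03)&(h>15)&(h<34)&(s>130)&(v>90); 
    b=cv2.morphologyEx(b.astype(np.uint8),cv2.MORPH_CLOSE,np.ones((5,5)));P=raytop(d,b,.006); print('pad',rect(P))
    b=box(W,.55,.68,-.1,.14,.0,.06)&((h<6)|(h>174))&(s>150); t=b&(W[...,2]>.036)
    Q=W[t]; print('doortop',rect(Q),np.polyfit(Q[:,1],Q[:,0],1))
    b=box(W,.55,.68,-.1,.14,.055,.1); P=W[b]; print('knob',len(P),P.min(0),P.max(0),np.nanmedian(P,0),raytop(d,b,.07).mean(0))
    b=box(W,.6,.85,-.12,.16,.035,.06)&(h>8)&(h<25); print('roof',rect(W[b]))
    b=box(W,.05,.5,.5,.9,.05,.5)&(h>2)&(h<20)&(s>60); P=W[b]
    if len(P): print('rack',np.percentile(P,[1,50,99],axis=0).round(3))
    print('obst z>.1', )
E
```

```text
scene0
stone (array([444.9, 277.4]), array([106.3,  96.2]), 32.4) ((444.0149230957031, 280.0204772949219), 54.006874084472656)
  cloud ((440.95751953125, 277.2604064941406), 52.04096603393555)
weight (array([596.6, 181.9]), array([ 27.3, 129.5]), 4.9) (array([594.4, 181.4]), array([ 26. , 129.3]), 3.2)
twin (array([ 495.6, -230.3]), array([ 29.9, 136.4]), 10.6) (array([ 494.4, -233.7]), array([ 26.2, 131.9]), 11.8)
pad (array([ 433.8, -257.7]), array([182.8, 183.4]), 11.3)
doortop (array([609. ,  20.1]), array([ 12.1, 141.7]), 3.5) [-0.06979963  0.61185747]
knob 51 [0.60034862 0.00856179 0.05616127] [0.61852738 0.03054187 0.08681798] [0.61093592 0.02383099 0.07649809] [0.6087113  0.02017163 0.07      ]
roof (array([724.8,  -9.1]), array([241.7, 227.3]), 3.6)
rack [[0.051 0.558 0.06 ]
 [0.302 0.641 0.234]
 [0.364 0.68  0.402]]
obst z>.1
side0
stone (array([437.5, 263. ]), array([121.9,  95.6]), 68.5) ((438.6966552734375, 262.5222473144531), 61.40513229370117)
  cloud ((441.04949951171875, 272.5165710449219), 52.45976638793945)
weight (array([588.5, 170.9]), array([ 33.5, 139.8]), 3.6) (array([593.9, 177.9]), array([ 28.2, 129.1]), 3.9)
twin (array([ 489. , -241.6]), array([ 32.8, 133.4]), 12.8) (array([ 492.9, -237.9]), array([ 26.9, 129.6]), 12.1)
pad (array([ 431.1, -261.9]), array([181.7, 181.4]), 11.1)
doortop (array([607.6,  13.9]), array([ 16.1, 141. ]), 3.3) [-0.07227471  0.60632196]
knob 68 [0.59748895 0.00537116 0.05634989] [0.61666772 0.02549752 0.0812195 ] [0.6037221  0.01249692 0.07123826] [0.60464103 0.01395155 0.07      ]
roof (array([724.2,  -9.6]), array([246.6, 227.1]), 1.5)
rack [[0.145 0.553 0.059]
 [0.251 0.634 0.213]
 [0.357 0.644 0.401]]
obst z>.1
```

```bash
python3 - <<'E'
from m import *
im=cv2.imread('pics/side0.png')[0:210,0:260]; im2=cv2.imread('pics/scene0.png')[170:380,400:560]
cv2.imwrite('pics/z2.png',np.hstack([cv2.resize(im,None,fx=1.8,fy=1.8),cv2.resize(im2,(288,378))]))
d=pickle.load(open('pics/wrist0.pkl','rb'));W=cloud(d)
for u,v in [(240,20),(280,120),(330,250),(370,370),(230,200),(290,265),(330,100),(380,220)]: print(u,v,W[v,u].round(3))
E
```

```text
240 20 [0.192 0.644 0.275]
280 120 [0.217 0.643 0.277]
330 250 [0.255 0.641 0.277]
370 370 [0.299 0.637 0.276]
230 200 [ 0.279  0.557 -0.001]
290 265 [0.365 0.587 0.018]
330 100 [0.229 0.688 0.02 ]
380 220 [0.357 0.69  0.02 ]
```

View pics/z2.png

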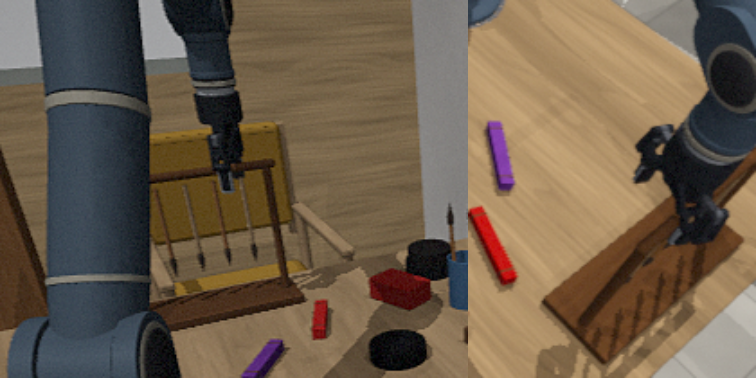

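The gripper straddles the rack's beam (beam top z≈0.277, y≈0.64), so I'll lift straight up before leaving.

```bash
python3 - <<'E'
from h import *
p=robot.sense()['tcp_pos']
robot.move_straight([p[0],p[1],.40],vel=.25); s=robot.sense(); print(s['t'],s['wrist_force'],s['tcp_pos'])
for yaw in(0.066,0.066-np.pi,0.066+np.pi):
    print(yaw,[robot.inverse_kinematics(q,[np.pi,0,yaw+dy]) for q,dy in(([.594,.178,.25],0),([.40,-.27,.05],.14))])
robot.goto([.57,.12,.33],[np.pi,0,.066]); s=robot.sense(); print(s['t'],s['tcp_pos'],s['joint_pos'])
d=snap('wrist','w1'); print(-d['R'].T@d['t'])
E
```

```text
1.025 [-0.36859581 -0.78137199 -0.7420036 ] [0.28080512 0.61268139 0.3981856 ]
0.066 [array([-0.64042581,  0.36328812,  0.37672011,  1.65081929, -0.14340221,
        1.15480806, -0.16194455]), array([-0.10353709,  0.49686326,  0.78303091,  2.16717265, -0.5589639 ,
        0.68681895,  1.27176301])]
-3.0755926535897933 [array([ 0.40640848,  0.62023299, -1.17569889,  1.58894443,  0.58521565,
        1.33003448,  2.36007759]), array([-0.30391142,  0.6623703 ,  1.11074025,  2.175351  , -0.84036349,
        0.8327321 , -1.58547489])]
3.207592653589793 [array([ 0.40640848,  0.62023299, -1.17569889,  1.58894443,  0.58521565,
        1.33003448,  2.36007759]), array([-0.30391142,  0.6623703 ,  1.11074025,  2.175351  , -0.84036349,
        0.8327321 , -1.58547489])]
3.0917 [0.56986787 0.12193555 0.32994688] [-0.62617789  0.2459452   0.43076499  1.62517808 -0.10648724  1.29364129
 -0.10851604]
[0.56461171 0.19583564 0.48630348]
```

View pics/w1.png

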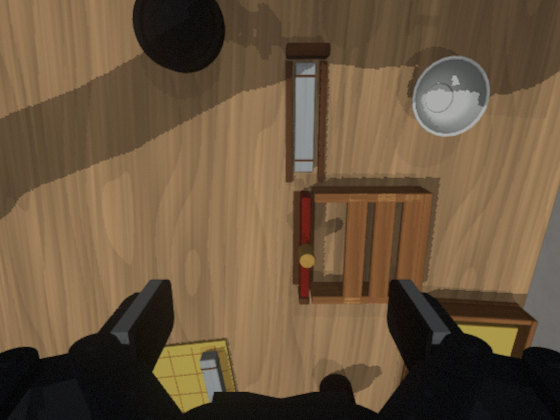

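The wrist view shows it all: stone (180,25), weight (305,115) between the lips, end post (308,50), door (305,245) with knob (307,260), hutch (370,245). I'll measure from this picture.

```bash
python3 - <<'E'
from m import *
d=pickle.load(open('pics/w1.pkl','rb')); W,h,s,v=masks(d)
b=box(W,.54,.65,.08,.28,.013,.035)&(s<70)&(v>70); P=raytop(d,b,.022); print('weight ray',rect(P),'cloud',rect(W[b]))
b=box(W,.38,.52,.2,.36,.0,.05)&(v<60); P=raytop(d,b,.028); print('stone ray',rect(P),'cloud',rect(W[b]))
b=box(W,.55,.68,-.1,.14,.03,.06)&((h<6)|(h>174))&(s>150); P=raytop(d,b,.043); print('door ray',rect(P), rect(W[b]))
b=box(W,.57,.65,-.05,.09,.06,.1); P=raytop(d,b,.08); print('knob',P[:,:2].mean(0),rect(P),W[b].mean(0))
b=box(W,.60,.80,-.10,.13,.035,.055)&~(((h<6)|(h>174))&(s>150)); P=raytop(d,b,.045); print('roof',rect(P),rect(W[b]))
b=box(W,.54,.66,.22,.32,.02,.05)&(s>60); P=raytop(d,b,.032); print('post',rect(P),rect(W[b]))
print('table z',np.nanmedian(W[230:260,100:200,2]))
E
```

```text
weight ray (array([596.3, 181.9]), array([24. , 97.4]), 4.7) cloud (array([596.2, 182.1]), array([ 23.9, 128.3]), 4.2)
stone ray (array([445.5, 262.4]), array([102.7,  74.5]), 4.0) cloud (array([444.1, 263.6]), array([100.1,  75. ]), 4.6)
door ray (array([606.9,  59. ]), array([11.4, 61.2]), 5.0) (array([609.7,  18.5]), array([ 11. , 142.5]), 4.0)
knob [0.60928371 0.02384561] (array([609.4,  24. ]), array([19.3, 24.8]), 4.9) [0.60959826 0.02263202 0.07696368]
roof (array([693. ,  25.8]), array([147.3, 155.4]), 4.2) (array([683.9,  21.8]), array([167. , 157.6]), 4.2)
post (array([593.1, 258.5]), array([49.2, 14.7]), 4.0) (array([594.1, 243.9]), array([49.3, 44.6]), 3.7)
table z 0.0005621859116234009
```

```bash
cat >> m.py <<'E'
yh=0.0733; O=np.array([.6102,.0185]); X=np.array([np.cos(yh),np.sin(yh)]); Y=np.array([-X[1],X[0]])
def hp(x,y,z): return [*(O+x*X+y*Y),z]
def st(m=''):
    s=robot.sense(); print(m,'t',round(s['t'],2),'tcp',s['tcp_pos'].round(4),'F',s['wrist_force'].round(1),'op',round(s['opening'],3)); return s
E
python3 - <<'E'
from m import *
robot.grip(.55,60)
robot.move_straight([.5963,.182,.08],vel=.3,attitude=[np.pi,0,yh]); st('above')
c=robot.move_straight([.5963,.182,.023],vel=.06,contact_N=6); st(f'down {c}')
snap('scene','s2')
robot.grip(0.0,60); st('grip')
snap('wrist','w2')
E
python3 -c "
import cv2,numpy as np
a=cv2.imread('pics/s2.png')[200:330,200:400];b=cv2.imread('pics/w2.png')
cv2.imwrite('pics/c2.png',np.vstack([cv2.resize(a,(400,260)),cv2.resize(b,(400,300))]))"
```

```text
above t 4.62 tcp [0.5975 0.1816 0.0815] F [ 0.3 -0.4  0.6] op 0.552
down False t 5.72 tcp [0.5967 0.1821 0.0234] F [ 0.3 -0.  -0.1] op 0.547
grip t 6.28 tcp [0.5963 0.182  0.023 ] F [ 0.1 -0.1 -0.5] op -0.001
```

View pics/c2.png

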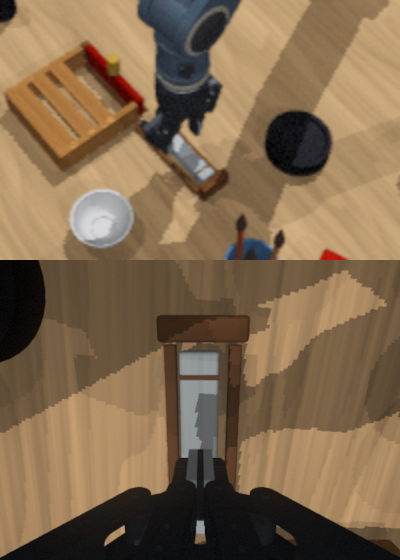

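Fingers closed to 0 without the bar: they seem to be above it or to have slipped off it. I'll check the heights in the depth image.

```bash
python3 - <<'E'
from m import *
d=pickle.load(open('pics/w2.pkl','rb')); W=cloud(d)
for v in (200,240,264,270,280,290,310,340,355,366,370,374,378): print(v,[W[v,u].round(4).tolist() for u in (268,280,290)])
cv2.imwrite('pics/c3.png',cv2.resize(d['image'][80:400,180:400][:,:,::-1],None,fx=1.8,fy=1.8))
R=d['R'];t=d['t']
for p in([.5963,.182,.023],[.5963,.182,.012]):
    q=R@np.array(p)+t; print(q[:2]/q[2]*d['fx']+[d['cx'],d['cy']],q)
E
```

```text
200 [[0.5885, 0.2158, 0.0232], [0.5938, 0.2159, 0.022], [0.5982, 0.2164, 0.0226]]
240 [[0.5897, 0.1969, 0.0226], [0.5952, 0.1974, 0.0228], [0.5997, 0.198, 0.0235]]
264 [[0.5905, 0.185, 0.0224], [0.5961, 0.1849, 0.0213], [0.6006, 0.1863, 0.0236]]
270 [[0.5907, 0.1929, 0.0456], [0.5954, 0.1935, 0.0462], [0.5994, 0.1935, 0.0457]]
280 [[0.591, 0.1925, 0.0536], [0.5955, 0.1929, 0.0537], [0.5992, 0.1935, 0.0543]]
290 [[0.5912, 0.193, 0.0623], [0.5954, 0.1933, 0.0622], [0.599, 0.1938, 0.0627]]
310 [[0.5916, 0.1924, 0.0746], [0.5955, 0.1927, 0.0746], [0.5988, 0.1921, 0.0732]]
340 [[0.5921, 0.194, 0.0926], [0.5964, 0.1807, 0.0736], [0.5983, 0.1929, 0.0904]]
355 [[0.5923, 0.1924, 0.0968], [0.5968, 0.1756, 0.0746], [0.5992, 0.1837, 0.0849]]
366 [[0.5928, 0.1796, 0.0854], [0.6003, 0.1287, 0.0221], [0.5995, 0.1801, 0.0854]]
370 [[0.5928, 0.1787, 0.0861], [0.6004, 0.1263, 0.0223], [0.5996, 0.1784, 0.0851]]
374 [[0.5929, 0.178, 0.087], [0.6006, 0.1242, 0.0226], [0.5997, 0.1772, 0.0854]]
378 [[0.593, 0.1763, 0.0867], [0.6008, 0.1213, 0.0221], [0.5999, 0.1753, 0.0849]]
[279.97588103 271.21042673] [-4.21662852e-05  2.57245470e-02  1.71115708e-01]
[279.96225121 261.5933338 ] [-5.15163805e-05  2.25408195e-02  1.81644896e-01]
```

View pics/c3.png

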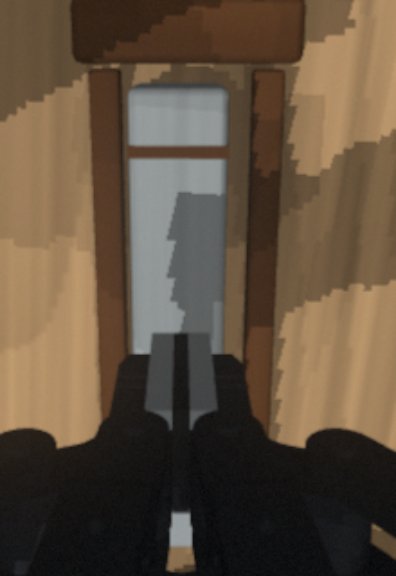

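The depth puts the closed fingertips at z≈0.042 while the TCP reads 0.023. That disagrees with the stated nose length by about 30 mm. A gentle touch on the bar's top (z=0.022) will calibrate this.

```bash
python3 - <<'E'
from m import *
st()
c=robot.move_straight([.5963,.182,-.008],vel=.02,contact_N=4); st(f'touch {c}')
s=robot.sense()['tcp_pos']; robot.move_straight([.5963,.182,s[2]+.004],vel=.05); st()
E
```

```text
t 6.33 tcp [0.5963 0.182  0.023 ] F [-0.1 -0.1  0.2] op -0.0
touch True t 7.17 tcp [0.5962 0.182  0.009 ] F [-0.5  0.3  3.9] op -0.003
 t 7.42 tcp [0.5965 0.182  0.0132] F [0.5 0.4 0.4] op -0.003
```

Contact at TCP z=0.009, so the closed fingertip sits about 13 mm above the reported TCP, not 11 mm below it. I'll use this measured offset from here on and regrip lower.

```bash
python3 - <<'E'
from m import *
robot.move_straight([.5963,.182,.04],vel=.2)
robot.grip(.55,60)
c=robot.move_straight([.5963,.182,-.005],vel=.08,contact_N=6); st(f'down {c}')
robot.grip(0.0,60); st('grip')
d=snap('wrist','w4')
cv2.imwrite('pics/c4.png',cv2.resize(d['image'][80:400,160:420][:,:,::-1],None,fx=1.8,fy=1.8))
E
```

```text
down False t 8.92 tcp [ 0.5965  0.1819 -0.0051] F [-0.2 -0.3 -0.2] op 0.548
grip t 9.25 tcp [ 0.5965  0.1821 -0.0042] F [-1.8 -1.   4.8] op 0.266
```

View pics/c4.png

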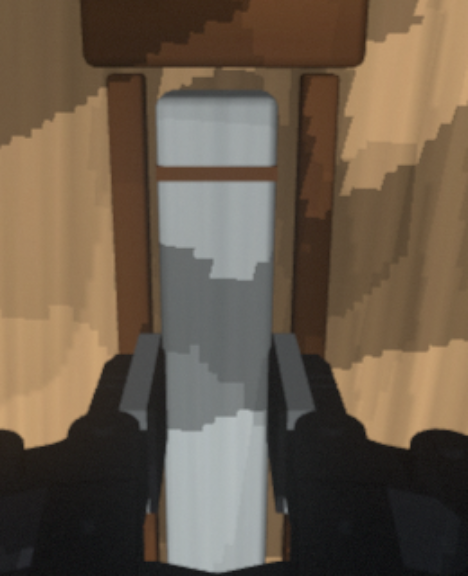

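```bash
python3 - <<'E'
from m import *
robot.grip(0.0,80)
robot.move_straight([.5965,.182,.05],vel=.15); st('lift')
snap('side','sd4')
robot.move_straight([.5965,.182,.12],vel=.25)
robot.move_straight([.3957,-.267,.12],vel=.3,attitude=[np.pi,0,.196]); st('over pad')
snap('wrist','w5'); snap('side','sd5')
E
python3 -c "
import cv2,numpy as np
a=cv2.imread('pics/sd5.png')[150:390,200:440];b=cv2.imread('pics/w5.png')
cv2.imwrite('pics/c5.png',np.hstack([cv2.resize(a,(400,400)),cv2.resize(b,(400,300))[np.r_[0:300,[299]*100]]]))"
```

```text
lift t 10.03 tcp [0.5955 0.1819 0.0491] F [-0.5 -0.3 -6.8] op 0.25
over pad t 12.31 tcp [ 0.396  -0.2659  0.1198] F [-0.4 -0.2 -6. ] op 0.257
```

View pics/c5.png

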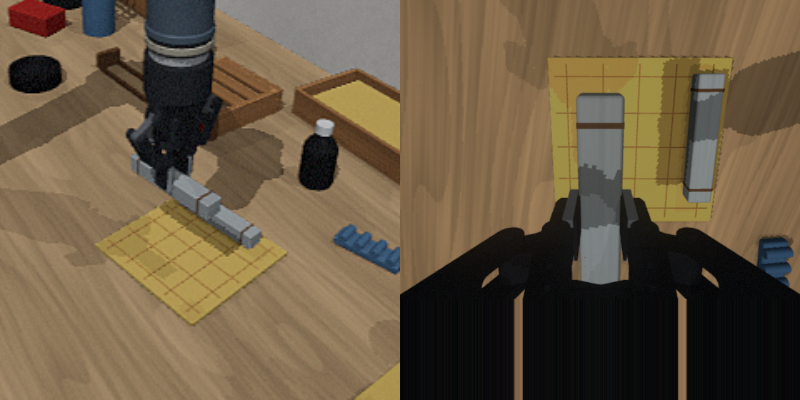

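Bar is held level over the pad, twin undisturbed at the right. A quick pad check from this view, then lower.

```bash
python3 - <<'E'
from m import *
d=pickle.load(open('pics/w5.pkl','rb')); W,h,s,v=masks(d)
b=box(W,.3,.56,-.4,-.1,-.01,.02)&(h>15)&(h<34)&(s>130)&(v>60); P=W[b]
print('pad visible',rect(P)); c=cv2.boxPoints(cv2.minAreaRect((P[:,:2]*1000).astype(np.float32))); print(c.round(0).tolist())
b=box(W,.43,.56,-.4,-.1,.018,.04)&(s<70)&(v>60); print('twin',rect(W[b]))
for m in (0,1):
    pass
c=robot.move_straight([.3957,-.267,.02],vel=.2); st()
c=robot.move_straight([.3957,-.267,-.004],vel=.025,contact_N=4); st(f'down {c}')
snap('side','sd6')
E
python3 -c "
import cv2
a=cv2.imread('pics/sd6.png')[200:380,220:420]
cv2.imwrite('pics/c6.png',cv2.resize(a,(600,540)))"
```

```text
pad visible (array([ 433.7, -258.8]), array([181.6, 184.8]), 11.3)
[[327.0, -186.0], [363.0, -367.0], [541.0, -332.0], [505.0, -150.0]]
twin (array([ 494.4, -234.6]), array([ 24.1, 129.2]), 12.1)
 t 13.06 tcp [ 0.3965 -0.2674  0.0205] F [ 1.3 -0.9 -5.1] op 0.253
down True t 13.77 tcp [ 0.3957 -0.2669  0.0018] F [-1.1 -0.9  5.2] op 0.255
```

View pics/c6.png

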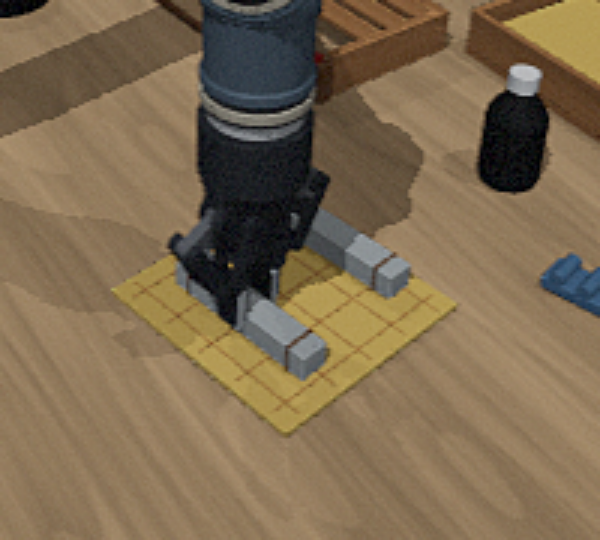

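```bash
python3 - <<'E'
from m import *
robot.grip(.6,40); st('rel')
robot.move_straight([.3957,-.267,.14],vel=.25)
snap('wrist','w7')
for a in(np.pi/2,-np.pi/2):
    print(a,[robot.inverse_kinematics(hp(0,y,z),[np.pi,0,yh+a]) for y,z in((5,.12),)] if 0 else [robot.inverse_kinematics(hp(0,y,.036),[np.pi,0,yh+a]) for y in(.005,.165)])
E
python3 - <<'E'
import sys; sys.path.insert(0,'.')
import os; os.chdir('.')
from m import *
d=pickle.load(open('pics/w7.pkl','rb')); W,h,s,v=masks(d)
for n,a,b_ in(('twin',.45,.56),('bar',.35,.45)):
    b=box(W,a,b_,-.4,-.1,.018,.04)&(s<70)&(v>60); print(n,rect(W[b]))
E
```

```text
rel t 14.21 tcp [ 0.3944 -0.266   0.001 ] F [-0.1 -0.8 -0.9] op 0.598
1.5707963267948966 [array([-0.16849356,  0.57050297,  0.08258848,  1.8497793 , -0.06731119,
        0.72398603,  1.59561879]), array([-0.410324  ,  0.58923376,  0.06315595,  1.8112951 , -0.05188887,
        0.74265637,  1.32454055])]
-1.5707963267948966 [array([-0.59901893,  0.67277761,  0.6976656 ,  1.87555734, -0.58627784,
        0.80899191, -1.08634392]), array([-0.8168726 ,  0.67688106,  0.64788521,  1.83624164, -0.54665629,
        0.81420317, -1.38564845])]
twin (array([ 494.5, -234.5]), array([ 23.9, 129.3]), 12.3)
bar (array([ 395.7, -266.6]), array([ 23.5, 128.6]), 11.2)
```

View pics/w7.png

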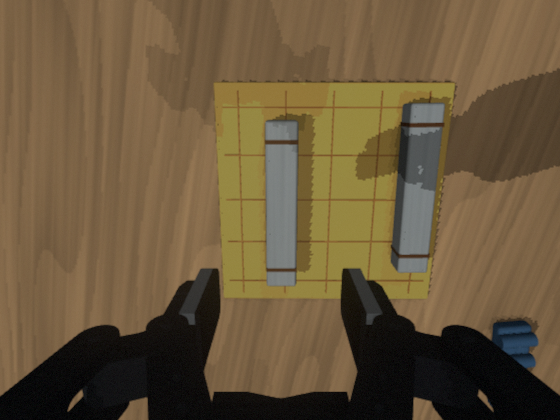

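Bar lies flat wholly on the pad (281,200), twin untouched at (418,190). Now the door.

```bash
python3 - <<'E'
from m import *
A=[np.pi,0,yh+np.pi/2]; k=.0045
robot.grip(.45,40)
robot.goto(hp(0,k,.16),A); st('above')
c=robot.move_straight(hp(0,k,.036),vel=.15,contact_N=6); st(f'down {c}')
d=snap('side','sd8'); snap('wrist','w8')
a=d['image'][120:300,220:420][:,:,::-1]
cv2.imwrite('pics/c8.png',cv2.resize(a,(600,540)))
E
```

```text
above t 16.6 tcp [0.6094 0.0208 0.1598] F [-0.  -0.3  0.1] op 0.445
down False t 17.57 tcp [0.6107 0.0228 0.0369] F [-0.3  0.5 -0.1] op 0.448
```

View pics/c8.png

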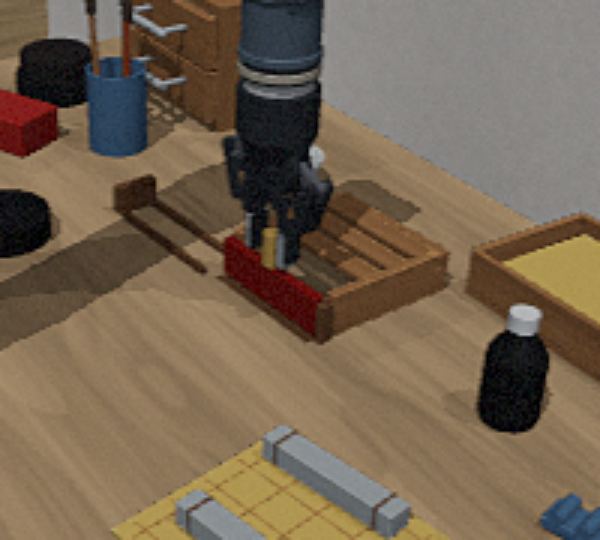

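View pics/w8.png

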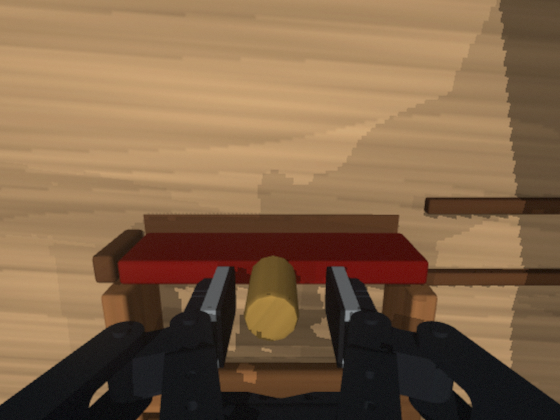

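Knob (273,300) stands between the fingers. Slide open until the end stop is felt.

```bash
python3 - <<'E'
from m import *
c=robot.move_straight(hp(0,.150,.036),vel=.12,contact_N=20); st(f'push1 {c}')
c=robot.move_straight(hp(0,.185,.036),vel=.04,contact_N=10); s=st(f'push2 {c}')
print('hutch y',(s['tcp_pos'][:2]-O)@Y,(s['tcp_pos'][:2]-O)@X)
q=(s['tcp_pos'][:2]-O)@Y
robot.move_straight(hp(0,q-.006,.036),vel=.1)
robot.move_straight(hp(0,q-.006,.16),vel=.25)
robot.goto(hp(-.05,.05,.30),[np.pi,0,yh+np.pi/2]); st(); snap('wrist','w9'); snap('scene','s9')
E
```

```text
push1 False t 19.03 tcp [0.5988 0.1676 0.0357] F [-0.1 -1.9  0. ] op 0.454
push2 True t 19.49 tcp [0.5982 0.1764 0.0354] F [ 0.1 -1.7 -1.2] op 0.446
hutch y 0.15837179343699592 -0.00043412132306236574
 t 21.14 tcp [0.5559 0.066  0.2979] F [ 0.1 -0.3 -0.8] op 0.449
```

View pics/w9.png

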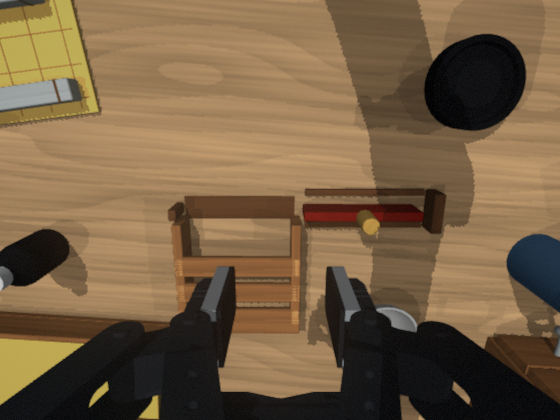

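```bash
python3 - <<'E'
from m import *
d=pickle.load(open('pics/s9.pkl','rb')); W,h,s,v=masks(d)
b=box(W,.38,.52,.2,.36,.0,.05)&(v<60); P=raytop(d,b,.028); print('stone',rect(P), rect(W[b]))
b=box(W,.55,.68,-.1,.3,.03,.06)&((h<6)|(h>174))&(s>150); print('door',rect(W[b]))
d=pickle.load(open('pics/w9.pkl','rb')); W,h,s,v=masks(d)
b=box(W,.55,.68,-.1,.3,.03,.06)&((h<6)|(h>174))&(s>150); r=rect(W[b]);print('door w',r,((r[0]/1000)-O)@Y)
b=box(W,.38,.52,.2,.36,.0,.05)&(v<60); print('stone',rect(W[b]))
E
```

```text
stone (array([449.5, 278.8]), array([111.2,  96. ]), 47.9) (array([443.5, 276.1]), array([99.9, 95.7]), 58.2)
door (array([598.9, 168.9]), array([ 12.6, 139. ]), 3.8)
door w (array([598.8, 167.8]), array([ 12. , 139.1]), 4.1) 0.1497339652306331
stone (array([442.4, 276.3]), array([ 99.3, 100. ]), 3.6)
```

Door measures 0.1497 (fully open). There's a brown strip across the mouth at (240,207); I'll check its height.

```bash
python3 - <<'E'
from m import *
d=pickle.load(open('pics/w9.pkl','rb')); W,h,s,v=masks(d)
for v_ in range(180,262,4): 
    p=W[v_,240]; print(v_,d['image'][v_,240],p.round(4),'hx %.4f'%((p[:2]-O)@X), 'lip z',W[v_,370,2].round(3))
d=pickle.load(open('pics/side0.pkl','rb'))
cv2.imwrite('pics/c10.png',cv2.resize(cv2.imread('pics/s9.png')[180:330,180:400],None,fx=3.5,fy=3.5))
E
```

```text
180 [181 145 104] [0.5749 0.0176 0.0007] hx -0.0352 lip z -0.001
184 [170 136  97] [0.5799 0.0179 0.0012] hx -0.0302 lip z 0.001
188 [164 132  93] [0.585  0.0181 0.0015] hx -0.0252 lip z 0.001
192 [161 128  92] [5.905e-01 1.820e-02 1.000e-04] hx -0.0197 lip z 0.006
196 [97 68 46] [0.5951 0.0187 0.0024] hx -0.0150 lip z 0.001
200 [97 66 41] [0.6002 0.019  0.0031] hx -0.0100 lip z 0.001
204 [98 66 42] [0.6056 0.0192 0.0026] hx -0.0046 lip z 0.005
208 [95 63 40] [0.6108 0.0194 0.0028] hx 0.0006 lip z 0.025
212 [97 64 39] [0.6163 0.0196 0.002 ] hx 0.0062 lip z 0.054
216 [88 59 36] [0.622  0.0197 0.0009] hx 0.0119 lip z 0.074
220 [173 139 100] [0.6274 0.02   0.0009] hx 0.0173 lip z 0.08
224 [180 145 103] [6.33e-01 2.02e-02 4.00e-04] hx 0.0229 lip z 0.083
228 [184 148 105] [6.385e-01 2.040e-02 5.000e-04] hx 0.0284 lip z 0.081
232 [156 124  88] [0.6436 0.0207 0.0016] hx 0.0335 lip z 0.081
236 [164 130  95] [6.497e-01 2.090e-02 3.000e-04] hx 0.0395 lip z 0.002
240 [142 113  81] [0.6548 0.0212 0.0014] hx 0.0447 lip z 0.001
244 [133 107  76] [6.607e-01 2.140e-02 6.000e-04] hx 0.0506 lip z 0.001
248 [135 107  76] [0.6664 0.0217 0.0007] hx 0.0563 lip z 0.001
252 [143 113  80] [0.6718 0.022  0.0014] hx 0.0617 lip z 0.0
256 [84 59 37] [0.6599 0.0257 0.0424] hx 0.0501 lip z 0.002
260 [149 100  63] [0.6637 0.0262 0.0458] hx 0.0539 lip z 0.0
```

View pics/c10.png

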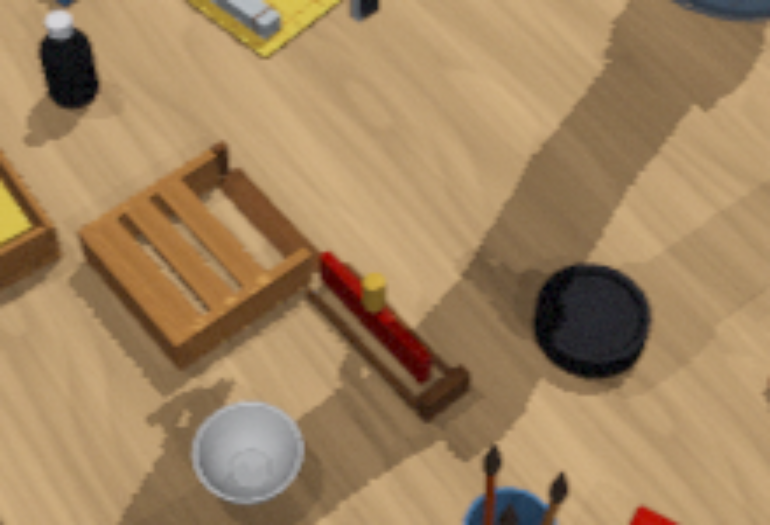

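```bash
python3 - <<'E'
from m import *
S=np.array([.443,.2765]); P=np.array(hp(-.085,0,0)[:2]); D=P-S; L=np.linalg.norm(D); D/=L; a=np.arctan2(D[1],D[0])
print('dir',D,L,'S hutch',(S-O)@X,(S-O)@Y)
A=[np.pi,0,a+np.pi/2]; off=.054; Z=-.010
robot.grip(.6,40)
q=S-D*(off+.022)
print(q, robot.inverse_kinematics([*q,Z],A))
robot.goto([*q,.12],A); st('pre')
c=robot.move_straight([*q,Z],vel=.15,contact_N=6); st(f'down {c}')
snap('wrist','w11')
E
```

```text
dir [ 0.29780742 -0.95462597] 0.2767837155339867 S hutch -0.14785655773647738 0.26955199560440973
[0.42036664 0.34905157] [-0.89019464  0.57126444  0.15577561  2.02395207 -0.15920264  0.55760129
 -0.32104165]
pre t 23.18 tcp [0.4211 0.3487 0.1204] F [-0.2  0.7 -0.5] op 0.601
down False t 24.2 tcp [ 0.4211  0.3495 -0.0092] F [-0.8 -0.2  0.2] op 0.599
```

View pics/w11.png

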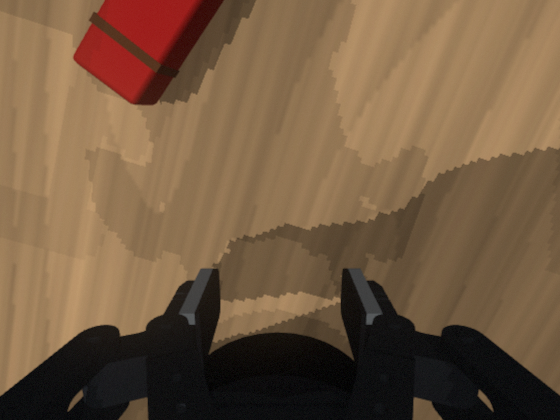

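Stone edge visible between/behind the fingers at (285,350), centred; pushing.

```bash
python3 - <<'E'
from m import *
S=np.array([.443,.2765]); P=np.array(hp(-.085,0,0)[:2]); D=P-S; L=np.linalg.norm(D); D/=L; a=np.arctan2(D[1],D[0])
off=.054; Z=-.010
q=P-D*off
c=robot.move_straight([*q,Z],vel=.09,contact_N=20); st(f'push {c}')
b=q-D*.03
robot.move_straight([*b,Z],vel=.2); robot.move_straight([*b,.12],vel=.3)
d=snap('scene','s12'); st()
cv2.imwrite('pics/c12.png',cv2.resize(d['image'][150:330,180:420][:,:,::-1],None,fx=3,fy=3))
W,h,s,v=masks(d)
m=box(W,.42,.62,-.07,.13,.012,.035)&(v<60); print('stone',rect(W[m]),rect(raytop(d,m,.028)))
E
```

```text
push False t 27.72 tcp [ 0.5093  0.064  -0.01  ] F [ 0.5  1.3 -0.8] op 0.6
 t 28.65 tcp [0.4999 0.0914 0.1197] F [ 0.3 -1.  -0.4] op 0.599
stone (array([552.1,   7.6]), array([ 98.3, 153.9]), 77.8) (array([528.6,  19.3]), array([110.4,  95.6]), 54.6)
```

View pics/c12.png

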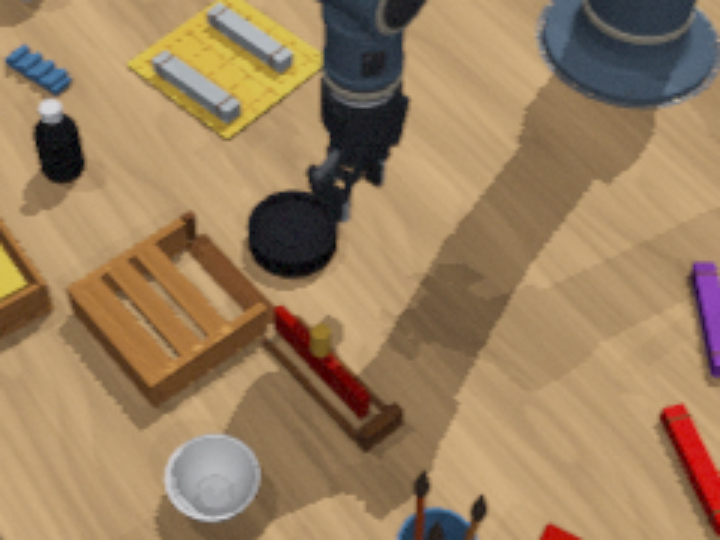

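```bash
python3 - <<'E'
from m import *
robot.goto(hp(-.09,0,.32),[np.pi,0,yh+np.pi/2]); st()
d=snap('wrist','w13'); W,h,s,v=masks(d)
m=box(W,.40,.60,-.09,.13,.018,.035)&(v<60)&(np.arange(420)[:,None]<330)
m=cv2.morphologyEx(m.astype(np.uint8),cv2.MORPH_OPEN,np.ones((3,3)))
k,l,ss,cc=cv2.connectedComponentsWithStats(m); i=1+np.argmax(ss[1:,4]); print(cc[i],ss[i])
r=rect(W[l==i]); print('stone',r,'hutch',(r[0]/1000-O)@X,(r[0]/1000-O)@Y)
E
```

```text
t 29.95 tcp [0.5199 0.012  0.3186] F [-0.6  0.  -0.6] op 0.596
[280.3917115  171.57640964] [ 241  132   80   80 5019]
stone (array([525.1,  13.5]), array([98.3, 97.4]), 3.8) hutch -0.08523765776722322 0.0012456718499358691
```

View pics/w13.png

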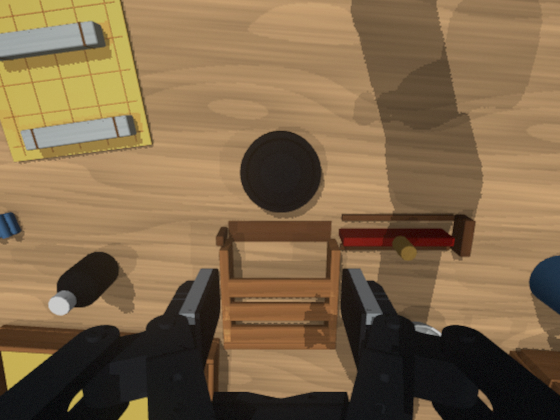

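Stone (280,171) sits squarely before the mouth, at hutch (-85, 1) mm. Second push, into the bay.

```bash
python3 - <<'E'
from m import *
A=[np.pi,0,yh+np.pi/2]; Z=-.010
robot.move_straight(hp(-.162,0.0008,.10),vel=.3,attitude=A)
c=robot.move_straight(hp(-.162,.0008,Z),vel=.2,contact_N=6); st(f'down {c}')
c=robot.move_straight(hp(-.06,.0005,Z),vel=.09,contact_N=15); st(f'p1 {c}')
c=robot.move_straight(hp(.023,0,Z),vel=.06,contact_N=15); s=st(f'p2 {c}')
print((s['tcp_pos'][:2]-O)@X,(s['tcp_pos'][:2]-O)@Y)
d=snap('scene','s14'); snap('wrist','w14')
cv2.imwrite('pics/c14.png',cv2.resize(d['image'][150:330,160:400][:,:,::-1],None,fx=3,fy=3))
E
```

```text
down False t 31.62 tcp [ 0.45    0.0076 -0.009 ] F [ 0.2 -0.7  0.2] op 0.599
p1 False t 32.91 tcp [ 0.5505  0.0146 -0.01  ] F [-0.8 -0.4  0.3] op 0.597
p2 False t 34.44 tcp [ 0.6332  0.0202 -0.0099] F [-1.3 -2.  -0.1] op 0.597
0.023085337725009095 2.1789614731979256e-05
```

View pics/c14.png

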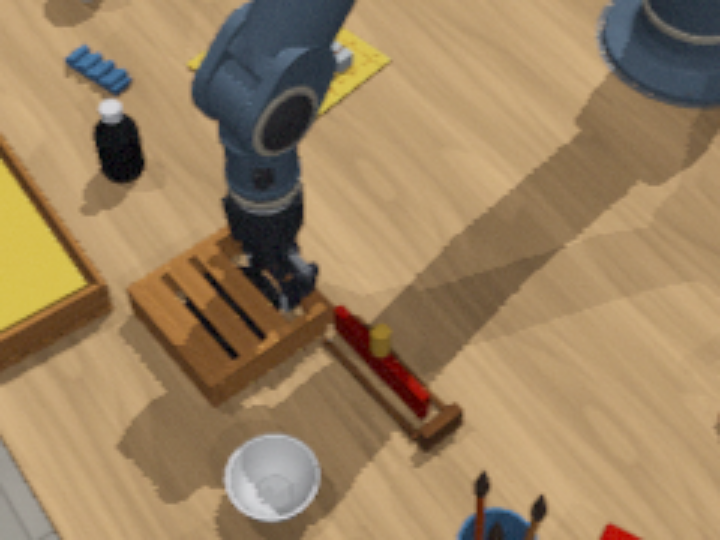

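```bash
python3 - <<'E'
from m import *
A=[np.pi,0,yh+np.pi/2]; Z=-.010
robot.move_straight(hp(-.05,0,Z),vel=.15); robot.move_straight(hp(-.05,0,.14),vel=.3)
robot.goto(hp(-.06,.09,.26),A); st()
d=snap('wrist','w15'); W,h,s,v=masks(d)
m=box(W,.58,.80,-.09,.13,.012,.034)&(v<60)
P=W[m]; H=np.c_[(P[:,:2]-O)@X,(P[:,:2]-O)@Y]; print('stone hutch min',np.percentile(H,[.5,99.5],axis=0).round(4))
b=box(W,.55,.68,-.1,.3,.03,.06)&((h<6)|(h>174))&(s>150); r=rect(W[b]);print('door',r,((r[0]/1000)-O)@Y)
E
```

```text
t 36.48 tcp [0.543  0.1025 0.2578] F [-0.4 -0.5  0. ] op 0.6
stone hutch min [[-0.0065 -0.0715]
 [ 0.1224  0.0475]]
door (array([598.6, 168.1]), array([ 12.2, 137.8]), 4.5) 0.15004780653368283
```

View pics/w15.png

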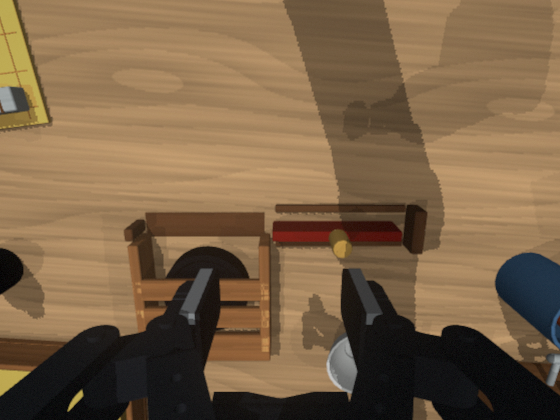

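Stone is inside at (208,270). Check its front edge, then shut the door.

```bash
python3 - <<'E'
from m import *
d=pickle.load(open('pics/w15.pkl','rb'))
g=d['image'][:,208].astype(int).sum(1); print([(i,g[i]) for i in range(240,252)])
for vv in(246,247):
    p=ray(d,208,vv,.028)[:2]; print('front edge hx,hy',(p-O)@X,(p-O)@Y)
A=[np.pi,0,yh+np.pi/2]
robot.grip(.45,40)
robot.goto(hp(0,.15,.16),A)
c=robot.move_straight(hp(0,.15,.036),vel=.15,contact_N=6); st(f'down {c}')
if not c:
    c=robot.move_straight(hp(0,.01,.036),vel=.12,contact_N=15); st(f'push {c}')
    if not c:
        c=robot.move_straight(hp(0,-.035,.036),vel=.04,contact_N=10); s=st(f'push2 {c}')
        q=(s['tcp_pos'][:2]-O)@Y; print('hutch y',q)
        robot.move_straight(hp(0,q+.007,.036),vel=.1); robot.move_straight(hp(0,q+.007,.16),vel=.25)
        robot.goto(hp(-.06,.09,.30),A); st(); snap('scene','s16')
        d=snap('wrist','w16'); W,h,s,v=masks(d)
        b=box(W,.55,.68,-.1,.3,.03,.06)&((h<6)|(h>174))&(s>150); r=rect(W[b]);print('door',r,((r[0]/1000)-O)@Y)
E
```

```text
[(240, np.int64(408)), (241, np.int64(417)), (242, np.int64(423)), (243, np.int64(411)), (244, np.int64(379)), (245, np.int64(330)), (246, np.int64(178)), (247, np.int64(67)), (248, np.int64(72)), (249, np.int64(64)), (250, np.int64(68)), (251, np.int64(71))]
front edge hx,hy 0.016800564068119903 0.007453134293697332
front edge hx,hy 0.018009300071713998 0.007384885553999066
down False t 38.37 tcp [0.6002 0.1682 0.0373] F [-0.6 -1.2  0.2] op 0.446
push False t 39.68 tcp [0.609  0.0289 0.0356] F [-1.3 -0.7 -0.5] op 0.45
push2 True t 40.33 tcp [0.6104 0.0086 0.0355] F [-0.2  0.5  1.2] op 0.45
hutch y -0.009917420538765228
 t 41.98 tcp [0.5434 0.1024 0.2978] F [-0.1 -1.1 -1. ] op 0.447
door (array([608.9,  17.5]), array([ 11.6, 140.3]), 4.7) -0.0009021100651431142
```

View pics/w16.png

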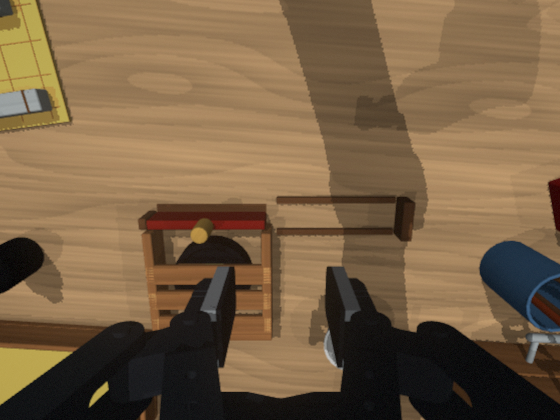

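View pics/s16.png

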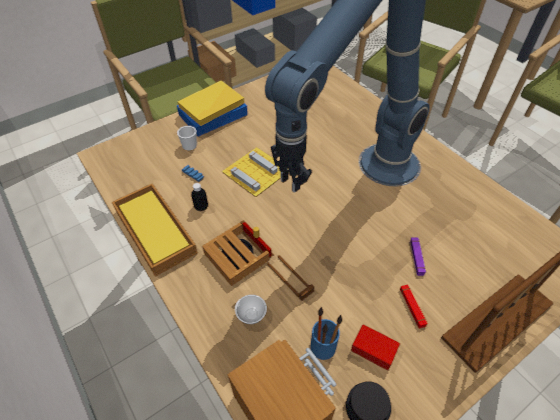

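```bash
python3 - <<'E'
from m import *
for f,box_ in(('w16',(190,245,228,262)),('w15',(175,240,240,272))):
    d=pickle.load(open(f'pics/{f}.pkl','rb')); im=d['image'].astype(int).sum(2); W=cloud(d); pts=[]
    for u in range(box_[0],box_[1],2):
        for v in range(box_[2],box_[3]):
            if im[v,u]<150 and im[v-1:v-3:-1,u].min()>=150 and abs(W[v+3,u,2]-.024)<.012:
                p=ray(d,u,v-.5,.028)[:2]; pts.append([(p-O)@X,(p-O)@Y]); break
    pts=np.array(pts)
    A=np.c_[2*pts,np.ones(len(pts))]
    from scipy.optimize import least_squares
    r=least_squares(lambda c:np.hypot(*(pts-c).T)-.05,[.075,0],loss='soft_l1',f_scale=.001); print(f,len(pts),r.x,np.abs(r.fun).max())
E
```

```text
w16 21 [0.06967919 0.0096988 ] 0.004920745784209854
w15 21 [0.06740562 0.00701339] 0.0010791166600239502
```

```bash
python3 - <<'E'
from m import *
robot.sleep(.3); st(); robot.close_job()
E
```

```text
t 42.38 tcp [0.5439 0.1034 0.2992] F [ 0.4  0.3 -0.4] op 0.446
the job is handed in; nothing more can be done
```

I did the job in the order asked and handed it in at 42.4 s. I moved the paperweight onto the pad, slid the door open to its stop, pushed the ink stone along the table into the bay in two pushes, and slid the door shut to its stop.

**Last checks**
- **Paperweight:** when last measured, just after I let go of it, it lay flat and wholly on the pad. It was about 100 mm from its twin, and the twin had not moved.
- **Door:** it measured 0.150 m open before the stone went in and about -0.001 m (shut) at the end. The stop was felt both times.
- **Ink stone:** its centre is at about hutch (0.068, 0.008) m. That is about 7 mm short of the bay point and 8 mm to one side, within the limits of 15 mm each. By the push geometry I expected 0.077 m, so the two disagree by about 9 mm.
- **Other things:** in the last scene picture they look unmoved, but I only judged that by eye.

**What went wrong or disagreed**
- **First grasp missed:** the jaws closed above the bar. A touch on its top showed the closed fingertips about 13 mm above the reported TCP, not 11 mm below it as `robot.nose_length` says. I used the measured offset from then on.
- **Brown strip at the bay's mouth:** the depth readings put it about 2 mm high although no sill was expected. The stone passed over it without any jump in force.

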